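Hang the divided shelf on the slotted uprights and press it down into its catch

TASK

Take the small divided shelf by its middle divider, put its two rear claws into the upper slots of the two uprights until its back lies against them, then press it down until the spring catch snaps in over the shelf's rear lug and the shelf is locked. The catch is not always set at the same height, so feel for it; do not force the shelf, leave the things around it where they are, and let go of it at the end.

Things in the scene. Friction and masses are not known exactly. Their poses are not given: they have to be found in the camera images.
- divider (a point): Middle divider of the loose grey steel shelf (0.35 kg): an upright plate 8 mm thick, the handle. Point: 20 mm below the divider's top edge, 90 mm above the shelf's underside, 30 mm in front of the back face. The grip reaches from 3 to 58 mm in front of the back face. Axes of this and all shelf points: x out of the back, the way the claws point; y along the back; z up.
- shelf: The shelf, standing on the bench: 95 mm deep, 88 wide, back plate 5 thick and 70 high, floor 5 thick, front lip 14 high, divider 110 high. Origin: middle of the back face's lower edge, at the underside.
- claws (a point): Point on the back face midway between the shelf's two steel claws, 58 mm above the underside, level with the underside of the claws' straight part (8 mm thick). Claws: 9 mm wide, 64 mm between centres, standing 12 mm out of the back; each ends in a hook whose tip is 22 mm below this point; 7 mm gap between hook and back.
- lug (a point): Lug low in the middle of the shelf's back, which the catch locks: 26 mm wide, 3 mm thick, standing 11 mm out of the back. Point: middle of its underside, 2 mm above the shelf's underside and 5 mm behind the back face. In the last 6 mm of its way down, two sprung pins push it back up with 5 to 8 N: the shelf does not drop home by its own weight.
- rack: The fixed rack: steel base 140 x 150 x 12 mm, two aluminium uprights 30 mm wide, 193 mm high, 64 mm between centres, front plates 5 mm thick. Origin: on the bench, under the front face, midway between the uprights. Axes: x away from the front face into the slots, y along it, z up. With its catch it stands 36 N from the shelf, all contacts added: stop pressing at about 15 N.
- slots (a point): Point on the uprights' front face midway between their upper slots, level with the slots' bottom edge; axes as the rack. Upper slots: 13 mm wide, 52 mm high, 130 to 182 mm above the bench (the lower ones are not used). The claws go in cleanly with the claws point 33 to 41 mm above this point; locked, it is 4 to 19 mm above it, depending on how the catch is set.
- pawl (a joint): Spring catch between the uprights (m): 0 forward; the lug going down pushes it back to about 0.007 (2 to 12 N from above), it snaps back to 0 over the lug, and 2 mm lower the lug meets a hard ledge. Catch, pins and ledge are set together by hand, anywhere in 15 mm of height that is not given: the ledge stops the claws point 2 to 17 mm above the slots point.
- white_tub: bystander: white bottle, 59 x 59 x 108 mm; origin at the centre of its underside
- tape_1: bystander: roll of tan tape lying flat, 106 x 104 x 25 mm; origin at the centre of its underside
- printed_bracket: bystander: small grey angle bracket, 32 x 60 x 46 mm; origin at the centre of its underside

How it is judged (in metres and radians):
On the way, in this order (a step that is already met when the one before it is completed fails the run):
1. both claws are in the upper slots, with the shelf still above its catch (x of claws in the frame of slots above -0.004 m and y of claws in the frame of slots between -0.004 and 0.004 m and z of claws in the frame of slots between 0.027 and 0.046 m).
2. going down, the shelf's lug pushes the catch back (value of joint pawl above 0.005 m and z of claws in the frame of slots below 0.027 m and x of claws in the frame of slots above -0.006 m).
At the end, for the whole second after the job is handed in: the shelf hangs by both claws in the upper slots: the claws point within 4 mm of the uprights' face and of the middle, less than 21 mm above the slots' bottom edge; the catch has sprung forward (under 1.5 mm back), the shelf is level within 5 degrees and at rest (z of claws in the frame of slots between -0.002 and 0.021 m and x of claws in the frame of slots between -0.004 and 0.003 m and y of claws in the frame of slots between -0.004 and 0.004 m and value of joint pawl below 0.0015 m and angle between claws's own z axis and vertical below 0.09 rad and linear speed of shelf below 0.01 m/s); the robot touches nothing.
It fails at once if more than 36 N between the shelf and the rack with its catch (contact force between shelf and rack above 36 N).
It fails at once if a bystander (white bottle, tape roll, angle bracket) moved more than 20 mm (distance of any of white_tub, tape_1, printed_bracket from where it was at the start of the episode above 0.02 m).
It also fails if it takes over 61 s, if anything falls off the work surface, if the arm or the gripper's body presses on something with over 40 N, if the wrist force passes 120 N, or if a joint passes its speed limit or range.

ROBOT

A 6-joint arm with a two-finger parallel gripper is mounted at the origin on a cart in front of the work surface, level with it; the furniture and walls round the work are solid. World frame = base frame: x ahead of the robot, y to its left, z up, the work surface at z = 0. Lengths are in mm, angles in rad, forces in N, time in s.
With the tool pointing down it reaches from about 300 to 775 mm from the base axis. Payload 14.6 kg.
Tool frame: the origin (TCP) lies where the fingers leave the gripper's body, on its centre line; the fingertips stand 97 mm ahead of it and the grasp point (between the pads) lies ahead of it (grip_depth is the z of the grasp point in the tool frame, in mm); z points along the fingers, y is the line along which they close (so a half turn about z gives the same grasp; the last joint's range is limited). The gripper opens to 94 mm and grips with 3 to 60 N. Pads are 16 mm wide; open, the fingers measure 119 mm over their backs; the gripper's body (75 mm by 177 mm) begins 78 mm behind the grasp point.
Start: joints at [1.109, 0.3, 1.521, -0, 1.321, -0.067], TCP at [211.54, 507.682, 302.646] pointing down, gripper open.
Joint ranges: [-3.03, 3.03], [-0.79, 2.21], [0.23, 2.52], [-1.04, 4.18], [0, 3.07], [-2.55, 2.55]. Speed limits (rad/s): [2.22, 2.22, 2.57, 3.14, 3.14, 3.14].

INTERFACE

Orientations are given as [roll, pitch, yaw] about the fixed x, y, z axes, in that order (R = Rz(yaw) Ry(pitch) Rx(roll)).
In Python, from cell import read_state, camera, sign_off, regions_of, spot_point, grip_depth gives the robot as it stands. The module is installed in compiled form; this text tells all that it offers.
- The arm moves only by the tool send_rows, never from a script. Its argument "series" is a list of rows, each a list of 3 entries, a list of its own where there are three numbers: the shift along the world's x, y, z in mm, then the turn about the world's z in degrees, then the closure, from -1 (fully open) to 1 (shut), so that 0 is half open. A call has 1 to 12 rows; each row shifts and turns the commanded pose from where the row before left it; what a row does not reach is not made up. A row lasts 1/10 s, in which the tool goes at most 50 mm and 8.59 degrees, less where a joint would pass 70% of its speed; a pose out of reach is approached as far as the arm can. A call is refused whole if a number of a shift passes 50 or a number of a turn 8.59, either way. A call with a gripper value outside its range is refused whole. The fingers move at their own pace and stop on an object; "squeeze" is the grip in N (left out, the last holds). Time passes only in rows, so rows that do not move let the fingers close. It gives the time, the measured TCP pose, the force, the opening and the grip force at its end, in the units of the state.
- read_state(): the state, without advancing time (a new reading comes with each control period).
- camera(name): name is "scene" or "top" or "wrist"; returns a dict with "color" (420x560x3 uint8, blue, green, red), "fx", "fy", "cx", "cy" (pixels), "camera_from_world" (4x4, takes a point from world to camera coordinates). Camera axes: x right, y down, z forward; pixel columns grow to the right and rows downward; lengths in mm; the calibration is good to about 2 mm. A picture is of the moment at which its call begins. There is no depth.
- sign_off(): hands the job in; it is judged then, once.
Trained networks look in a picture, given as the dict that the camera call returned (one of the last four; its "shot" number tells which), for a name from the list of things; names that differ only in an ending like _2 or _b are one class to them, and where a whole thing is asked for, a point or a joint stands for the part that bears it (a point fixed in the world has none). Each returns a list of dicts, best first, with "confidence" (0 to 1); they miss things now and then, are a little off and sometimes report something else, mostly with a low value. They report only what shows in the picture. A call takes as long as a camera call.
- regions_of(thing, picture): "mask" (420x560 bool, what is visible of it).
- spot_point(thing, picture): "point" ([x, y, z] in mm, in the coordinates of the camera as it stood for that picture, good to about 4 mm: a listed point, or the origin of a listed thing).
The state is a dict: "clock": time; "joints": joint angles; "qd": joint speeds; "effort": joint torques, N m; "eef_pos": TCP position; "eef_rot": TCP orientation; "wrist_force": force on the tool from outside, world axes, zero at the start; "moment": the same for the moment, N m; "finger_gap": finger opening in mm; "finger_force": force on a finger pad.
Only numpy, scipy, OpenCV 4.12 (cv2) and the standard library are available. Lean on these libraries where they do the work, as an engineer would, in place of code of your own. Each camera call takes 0.05 s, during which the arm holds its last target. There are 200 camera calls.

## Working session

There is one attempt and no reset: what is moved stays moved. The work goes in short steps, Python scripts to look and compute and a tool call to move; the robot and the scene stay as the last step left them, time stands still between calls to the robot, and variables do not carry over. Pictures are saved under pics/ and viewed, at most 10 in all, crops included, and the job is handed in when it is done.

Besides the shell and the picture viewer there is one more tool, called after "Emit:" as a command line: name --argument value ..., lists and objects as JSON in quotes. send_rows: Moves the arm, as the interface text tells. Its arguments: {"type":"object","properties":{"series":{"type":"array"},"squeeze":{"type":"number"}},"required":["series"]}

```bash
mkdir -p pics
cat > h.py <<'E'
import numpy as np, cv2
from cell import *
def wp(name,pic,n=2):
    T=np.linalg.inv(pic["camera_from_world"]); out=[]
    for r in spot_point(name,pic)[:n]:
        out.append((round(r["confidence"],2),(T@np.append(r["point"],1))[:3].round(1)))
    return out
def px(pic,p):
    c=(pic["camera_from_world"]@np.append(p,1))[:3]
    return np.round([pic["fx"]*c[0]/c[2]+pic["cx"],pic["fy"]*c[1]/c[2]+pic["cy"]],1)
E
python3 - <<'E'
from h import *
print(read_state(),grip_depth)
ims=[]
for c in("scene","top"):
    p=camera(c); ims.append(p["color"])
    print(c,np.linalg.inv(p["camera_from_world"])[:3].round(3).tolist(),p["fx"])
    for t in("divider","shelf","claws","lug","rack","slots","white_tub","tape_1","printed_bracket"): print(t,wp(t,p))
cv2.imwrite("pics/a.png",ims[0]);cv2.imwrite("pics/b.png",ims[1])
E
```

```text
{'clock': 0.0, 'joints': array([ 1.10938279e+00,  3.00455157e-01,  1.52158986e+00,  1.87248070e-06,
        1.32071457e+00, -6.65925803e-02]), 'qd': array([ 0.00150625, -0.00079455,  0.00076225,  0.0016801 ,  0.00017645,
       -0.00165186]), 'effort': array([-7.10666809e-04, -5.31784666e+01, -3.52735770e+01,  7.07986252e-02,
        2.43898766e-02, -5.03134046e-06]), 'eef_pos': array([211.48205369, 507.54535525, 302.09130245]), 'eef_rot': array([-3.14042843e+00, -7.94611947e-05,  2.74677118e+00]), 'wrist_force': array([ 0.68188413,  0.64075773, -0.47114868]), 'moment': array([ 0.01125085,  0.04678329, -0.00479969]), 'finger_force': 0.0, 'finger_gap': 94.13841348969895} 78.39999999999999
scene [[0.69, -0.559, 0.459, -82.351], [-0.723, -0.52, 0.454, -567.701], [-0.015, -0.645, -0.764, 1191.834]] 488.5090294964124
divider [(0.71, array([471.6, 274.7,  91.7]))]
shelf [(0.91, array([501.9, 273.5,   0.9])), (0.37, array([ 521.3, -244.7,    5.7]))]
claws [(0.76, array([505.6, 274.2,  57.5]))]
lug [(0.98, array([508.3, 271.3,   3.4]))]
rack [(0.82, array([630.3, -49. ,   1.2]))]
slots [(0.7
[... 177 characters left out ...]
[509.4, 431.3,  -2.3]))]
top [[0.013, -0.983, 0.182, 310.881], [-1.0, -0.013, 0.005, 72.024], [-0.002, -0.182, -0.983, 1426.913]] 508.40973482816213
divider [(0.73, array([471.1, 275. ,  93.4]))]
shelf [(0.75, array([502.7, 269.6,   0.8]))]
claws [(0.97, array([501.3, 268.1,  57.2])), (0.43, array([624.8, -47.1,  -2.9]))]
lug [(0.65, array([501.5, 267.9,   2.2]))]
rack [(0.9, array([625.2, -48.7,  -2.2]))]
slots [(0.78, array([628.8, -51.5, 128.5]))]
white_tub [(0.9, array([ 5.207e+02, -2.410e+02,  4.000e-01])), (0.33, array([498.8, 271.4,  -0.6]))]
tape_1 [(0.78, array([ 671.3, -278.8,    3.4]))]
printed_bracket [(0.71, array([507.3, 427.7,  -0.7])), (0.44, array([ 668.6, -278.9,    5.4]))]
```

View pics/a.png

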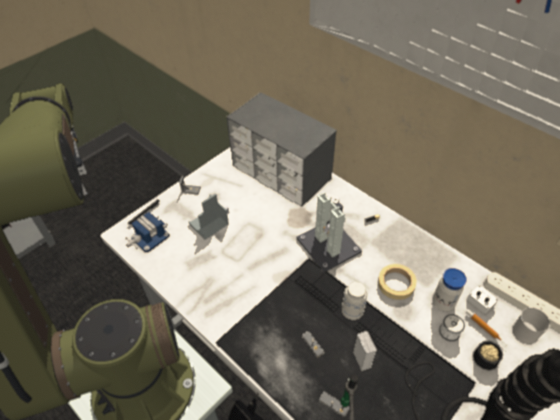

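View pics/b.png

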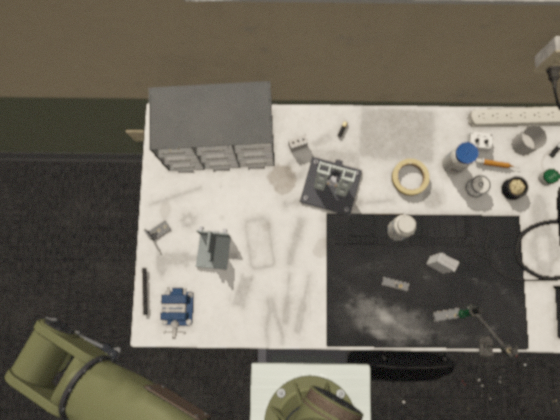

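The scene view shows the shelf at about (210,215) and the rack at (330,230). The top view shows them at (213,250) and (333,185), with the rack turned slightly. I'll enlarge both to get their yaws, using the masks.

Run:
```python
from h import *
p=camera("top"); im=p["color"]
for t in("shelf","rack"):
    r=regions_of(t,p)[0]; m=r["mask"].astype(np.uint8)
    print(t,r["confidence"],m.sum(),cv2.minAreaRect(cv2.findNonZero(m)))
a=cv2.resize(im[220:280,180:250],None,fx=5.5,fy=5.5,interpolation=cv2.INTER_CUBIC)
b=cv2.resize(im[150:220,298:368],None,fx=5.5,fy=5.5,interpolation=cv2.INTER_CUBIC)
o=np.zeros((390,790,3),np.uint8);o[:a.shape[0],:a.shape[1]]=a;o[:b.shape[0],400:400+b.shape[1]]=b
cv2.imwrite("pics/c.png",o)
```

```text
shelf 0.57 1171 ((212.08277893066406, 248.0069122314453), (33.052101135253906, 40.02792739868164), 4.763641834259033)
rack 0.82 2555 ((330.9095764160156, 183.82064819335938), (53.13215637207031, 52.169708251953125), 15.751173973083496)
```

View pics/c.png

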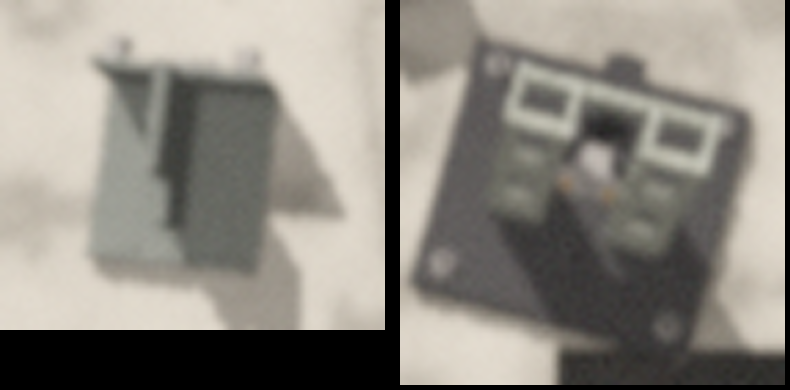

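Crop: the shelf's back edge runs from (97,62) to (275,85), so its yaw is about -5°. The rack's top front edge runs from (505,115) to (710,172), so its yaw is about -15.5°. I'll move above the shelf for a closer look.

Emit:
send_rows --series '[[[24, -24, 0], 1.76, -1], [[24, -24, 0], 1.76, -1], [[24, -24, 0], 1.76, -1], [[24, -24, 0], 1.76, -1], [[24, -24, 0], 1.76, -1], [[24, -24, 0], 1.76, -1], [[24, -24, 0], 1.76, -1], [[24, -24, 0], 1.76, -1], [[24, -24, 0], 1.76, -1], [[24, -20, 0], 1.76, -1], [[0, 0, 0], 0, -1]]'

```text
clock: 2.25
eef_pos: [453.5, 269.6, 302.5]
eef_rot: [-3.141, 0.0, 3.052]
wrist_force: [-0.1, 0.7, 0.7]
finger_gap: 93.8
finger_force: 0.0
```

Run:
```python
from h import *
s=read_state();print(s["clock"],s["eef_pos"],s["eef_rot"],s["wrist_force"])
p=camera("wrist")
print(np.linalg.inv(p["camera_from_world"])[:3].round(3).tolist(),p["fx"])
for t in("divider","shelf","claws","lug"): print(t,wp(t,p))
im=p["color"].copy()
for q in ([500,270,70],[470,272,110]): print(px(p,q))
cv2.imwrite("pics/d.png",im)
```

```text
2.25 [453.49372876 269.63554719 302.49710285] [-3.14129643e+00  2.65582897e-04  3.05184922e+00] [-0.10090947  0.74446875  0.74231655]
[[0.089, 0.968, 0.233, 386.609], [0.996, -0.086, -0.021, 277.272], [-0.001, 0.234, -0.972, 384.935]] 306.2752828872011
divider [(0.77, array([470.8, 273.1,  88.7]))]
shelf [(0.74, array([498.8, 273.8,  -3. ]))]
claws [(0.68, array([501.4, 271.4,  60.2]))]
lug [(0.84, array([505.8, 268.5,   0.6]))]
[284.6 243.1]
[284.3 227.3]
```

View pics/d.png

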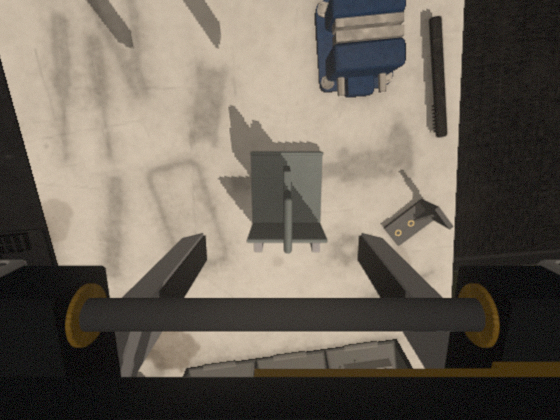

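The wrist view shows the shelf aligned with the hand. Its front lip runs from (251,152) to (322,151), its back edge is near row 240, and the divider top is at column ~289. I'll back-project these.

```bash
cat >> h.py <<'E'
def bp(pic,u,v,z):
    T=np.linalg.inv(pic["camera_from_world"]); d=T[:3,:3]@[(u-pic["cx"])/pic["fx"],(v-pic["cy"])/pic["fy"],1]
    return (T[:3,3]+d*(z-T[2,3])/d[2]).round(1)
E
python3 - <<'E'
from h import *
p=camera("wrist")
for q in [(251,152,14),(322,151,14),(248,241,70),(327,240,70),(289,252,110),(288.5,210,110),(287,168,110)]: print(q,bp(p,*q))
E
```

```text
(251, 152, 14) [399.8 241.4  14. ]
(322, 151, 14) [405.9 325.8  14. ]
(248, 241, 70) [491.6 233.5  70. ]
(327, 240, 70) [497.9 319.   70. ]
(289, 252, 110) [492.4 277.2 110. ]
(288.5, 210, 110) [451.2 280.1 110. ]
(287, 168, 110) [412.5 281.9 110. ]
```

Emit:
send_rows --series '[[[3, 2, -20], 0.8, -1], [[3, 2, -25], 0, -1], [[3, 1, -25], 0, -1], [[3, 1, -25], 0, -1], [[2, 1, -20], 0, -1], [[0, 0, -19], 0, -1], [[0, 0, 0], 0, -0.5], [[0, 0, 0], 0, 0], [[0, 0, 0], 0, 0.4]]' --squeeze 10

```text
clock: 3.45
eef_pos: [465.7, 279.1, 169.9]
eef_rot: [3.141, 0.002, 3.068]
wrist_force: [0.3, 0.6, 0.3]
finger_gap: 73.2
finger_force: 0.0
```

Emit:
send_rows --series '[[[0, 0, 0], 0, 0.7], [[0, 0, 0], 0, 0.9], [[0, 0, 0], 0, 1], [[0, 0, 0], 0, 1], [[0, 0, 0], 0, 1]]' --squeeze 50

```text
clock: 3.95
eef_pos: [465.6, 278.7, 168.7]
eef_rot: [3.142, 0.0, 3.068]
wrist_force: [0.4, 0.4, -0.7]
finger_gap: 33.7
finger_force: 0.0
```

Emit:
send_rows --series '[[[0, 0, 0], 0, 1], [[0, 0, 0], 0, 1], [[0, 0, 0], 0, 1], [[0, 0, 0], 0, 1], [[0, 0, 0], 0, 1], [[0, 0, 0], 0, 1]]' --squeeze 50

```text
clock: 4.55
eef_pos: [465.4, 278.7, 168.4]
eef_rot: [-3.141, -0.0, 3.068]
wrist_force: [1.3, -0.3, -2.7]
finger_gap: 7.8
finger_force: 50.0
```

Run:
```python
from h import *
s=read_state();print(s["clock"],s["eef_pos"],s["eef_rot"],s["wrist_force"],s["finger_gap"],s["finger_force"])
p=camera("wrist");t=camera("top")
for n in("divider","shelf","claws","lug"): print(n,wp(n,p),wp(n,t))
for n in ("slots","rack"): print(n,wp(n,t))
```

```text
4.55 [465.39756912 278.68550892 168.37381625] [-3.14139486e+00 -4.92701327e-04  3.06800837e+00] [ 1.3349551  -0.27173335 -2.7051887 ] 7.801037363826523 49.99499022960663
divider [(0.35, array([498.8, 282.6,  -4.7]))] []
shelf [(0.76, array([496.1, 280.5,  -1.4]))] []
claws [] []
lug [] [(0.46, array([ 519.6, -243.7,   -2.5]))]
slots [(0.81, array([625.5, -51.4, 128.1]))]
rack [(0.97, array([622.3, -48.1,  -2.2])), (0.38, array([507. , 428.7,  -1. ]))]
```

Emit:
send_rows --series '[[[0, 0, 5], 0, 1], [[0, 0, 15], 0, 1], [[0, 0, 20], 0, 1], [[0, 0, 20], 0, 1], [[0, 0, 20], 0, 1], [[0, 0, 20], 0, 1], [[0, 0, 25], 0, 1], [[0, 0, 25], 0, 1], [[0, 0, 25], 0, 1], [[0, 0, 20], 0, 1], [[0, 0, 15], 0, 1], [[0, 0, 0], 0, 1]]'

```text
clock: 6.35
eef_pos: [465.7, 278.8, 381.0]
eef_rot: [3.14, 0.003, 3.068]
wrist_force: [0.4, 0.4, -3.7]
finger_gap: 7.6
finger_force: 50.0
```

Emit:
send_rows --series '[[[6, -10, 0], 0, 1], [[12, -20, 0], -1.3, 1], [[13, -22, 0], -1.3, 1], [[13, -22, 0], -1.3, 1], [[13, -22, 0], -1.3, 1], [[13, -22, 0], -1.3, 1], [[13, -22, 0], -1.3, 1], [[13, -22, 0], -1.3, 1], [[13, -22, 0], -1.3, 1], [[12, -20, 0], -0.9, 1], [[9, -10, 0], 0, 1], [[0, 0, 0], 0, 1]]'

```text
clock: 7.55
eef_pos: [596.2, 63.2, 377.4]
eef_rot: [-3.141, -0.002, 2.869]
wrist_force: [-0.2, -0.2, -2.6]
finger_gap: 7.6
finger_force: 50.0
```

Run:
```python
from h import *
s=read_state();print(s["clock"],s["eef_pos"],s["eef_rot"],s["wrist_force"],s["finger_gap"])
p=camera("wrist")
for n in("divider","shelf","claws","lug","slots","rack"): print(n,wp(n,p))
print(px(p,[627,-51,193]))
cv2.imwrite("pics/e.png",p["color"])
```

```text
7.55 [596.18424598  63.2446194  377.40153579] [-3.14096391e+00 -1.53462899e-03  2.86939231e+00] [-0.20850117 -0.20401677 -2.59730849] 7.633416313750939
divider [(0.88, array([600.9,  62.3, 299. ]))]
shelf []
claws [(0.44, array([628.9,  57.7, 207.8]))]
lug []
slots [(0.69, array([622.9, -46.6, 133.5]))]
rack [(0.6, array([ 6.282e+02, -4.820e+01, -5.000e-01]))]
[172.6 275.1]
```

View pics/e.png

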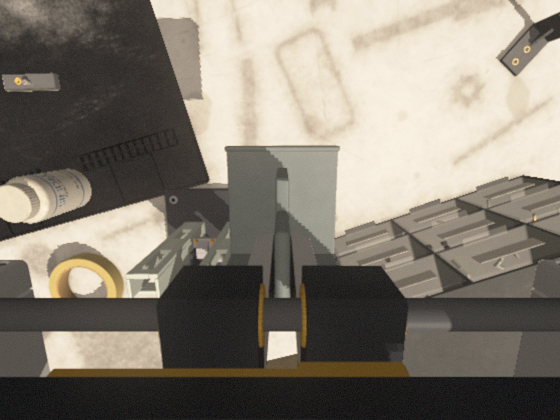

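The shelf sits straight in the hand, with its front lip level at row 147 and the divider at column 283. The rack tops at (130-230, 225-295) are half hidden by the gripper. I'll view the rack from its other, clear side.

Emit:
send_rows --series '[[[0, -10, 10], 0, 1], [[0, -20, 10], 0, 1], [[0, -25, 5], 0, 1], [[0, -25, 0], 0, 1], [[0, -30, 0], 0, 1], [[0, -30, 0], 0, 1], [[0, -30, 0], 0, 1], [[0, -30, 0], 0, 1], [[5, -25, 0], 0, 1], [[10, -15, 0], 0, 1], [[10, -5, 0], 0, 1], [[0, 0, 0], 0, 1]]'

```text
clock: 9.1
eef_pos: [620.8, -181.5, 403.7]
eef_rot: [-3.141, 0.0, 2.87]
wrist_force: [0.0, 0.0, -3.0]
finger_gap: 7.4
finger_force: 50.0
```

Run:
```python
from h import *
s=read_state();print(s["clock"],s["eef_pos"],s["eef_rot"],s["wrist_force"],s["finger_gap"])
p=camera("wrist")
for n in("divider","shelf","claws","slots","rack"): print(n,wp(n,p))
print(px(p,[627,-51,193]),np.linalg.inv(p["camera_from_world"])[:3].round(3).tolist())
import pickle;pickle.dump(p,open("p.pkl","wb"))
im=p["color"]
cv2.imwrite("pics/f.png",cv2.resize(im[120:320,260:500],None,fx=3,fy=3,interpolation=cv2.INTER_CUBIC))
t=camera("top")
print(bp(t,317.1,170.9,193),bp(t,354.4,181.3,193))
```

```text
9.1 [ 620.7794529  -181.4939064   403.74772679] [-3.14147038e+00  2.86188294e-06  2.86980923e+00] [ 0.00951363  0.00418615 -3.00282552] 7.392833593090478
divider [(0.79, array([ 623.4, -182.9,  327.1])), (0.25, array([ 520.1, -243.1,    3.9]))]
shelf [(0.86, array([ 654.4, -184.4,  233.1]))]
claws []
slots [(0.97, array([623.7, -45.7, 131. ]))]
rack [(0.97, array([628.3, -47.9,  -2.5]))]
[413. 177.] [[0.268, 0.937, 0.225, 556.122], [0.964, -0.26, -0.063, -161.811], [-0.0, 0.233, -0.972, 486.191]]
[636.8  -4.9 193. ] [611.2 -97.9 193. ]
```

View pics/f.png

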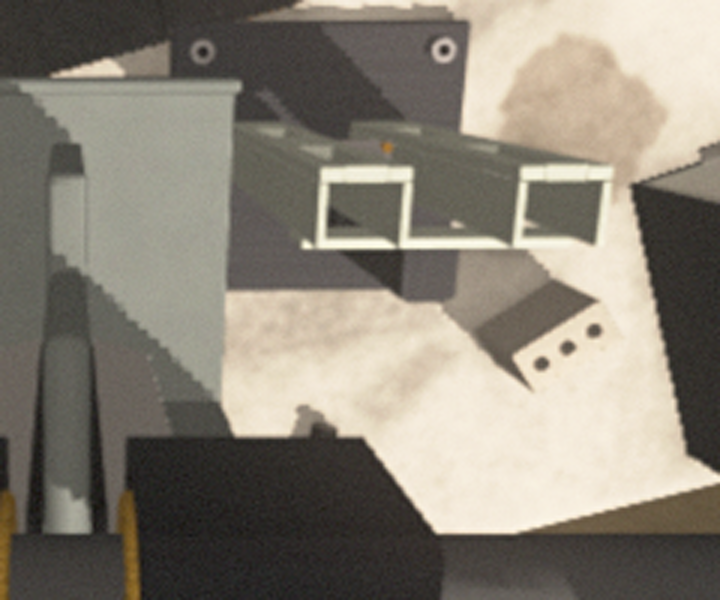

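The crop shows both upright tops clearly. The front edges run from (319,168) to (412,166) and from (521,166) to (613,166), parallel to the image rows, so the hand and rack yaws agree.

Run:
```python
from h import *
import pickle;p=pickle.load(open("p.pkl","rb"))
P=[bp(p,260+x/3,120+y/3,193) for x,y in[(319,168),(412,166),(521,166),(613,166)]]
print(P)
A=np.array(P);c=A.mean(0);d=A[3]-A[0]
print("mid",c,"width",np.linalg.norm(d),"yaw",np.degrees(np.arctan2(-d[0],d[1])))
# shelf front lip far edge of the shelf & divider back for offset check
```

```text
[array([614.1, -93.9, 193. ]), array([621.4, -65.2, 193. ]), array([630.7, -31.6, 193. ]), array([638.6,  -3.3, 193. ])]
mid [626.2 -48.5 193. ] width 93.85419543099819 yaw -15.131971249590464
```

Run:
```python
from h import *
import pickle;p=pickle.load(open("p.pkl","rb"))
im=p["color"]
g=cv2.cvtColor(im,cv2.COLOR_BGR2GRAY)
y=np.radians(-15.57);ex=np.array([np.cos(y),np.sin(y)]);ey=np.array([-np.sin(y),np.cos(y)])
tcp=np.array([620.8,-181.5])
for v in(240,255,270,285): print(v,g[v,268:302].tolist())
# lip far edge corners (crop 0..242,80): right end of shelf front lip (y side +44), z=underside+14
for (x,yy,z) in[(242,82,249.3),(52,147,345),(86,147,345),(69,450,345.3),(69,530,345.3)]:
    q=bp(p,260+x/3,120+yy/3,z)[:2]-tcp; print(x,yy,(q@ex).round(1),(q@ey).round(1))
```

```text
240 [102, 101, 101, 101, 88, 62, 63, 83, 91, 90, 92, 93, 97, 96, 97, 95, 97, 95, 91, 92, 89, 75, 57, 70, 94, 101, 100, 100, 98, 100, 105, 101, 98, 102]
255 [101, 102, 100, 79, 46, 38, 64, 82, 87, 90, 92, 95, 94, 95, 93, 94, 95, 96, 96, 87, 87, 75, 51, 33, 57, 86, 101, 101, 99, 100, 103, 102, 99, 102]
270 [99, 98, 69, 39, 29, 39, 51, 77, 88, 92, 89, 92, 93, 95, 94, 98, 92, 92, 93, 87, 84, 72, 43, 35, 29, 41, 83, 99, 99, 97, 100, 96, 99, 82]
285 [89, 58, 35, 30, 30, 28, 47, 80, 99, 110, 125, 131, 145, 150, 160, 139, 110, 88, 89, 101, 89, 65, 33, 31, 31, 30, 34, 76, 95, 99, 101, 94, 81, 73]
242 82 -59.0 46.2
52 147 -52.7 -0.6
86 147 -52.7 4.7
69 450 -2.7 2.2
69 530 12.0 2.2
```

Emit:
send_rows --series '[[[-15, 5, 0], 0.44, 1], [[-20, 15, 0], 0, 1], [[-20, 20, 0], 0, 1], [[-11.6, 25, 0], 0, 1], [[0, 25, -5], 0, 1], [[0, 25, -15], 0, 1], [[0, 20, -20], 0, 1], [[0, 10, -20], 0, 1], [[0, 5, -20], 0, 1], [[0, 0, -20], 0, 1], [[0, 0, -16], 0, 1], [[0, 0, -10], 0, 1]]'

```text
clock: 10.65
eef_pos: [553.6, -30.1, 276.7]
eef_rot: [-3.141, -0.001, 2.879]
wrist_force: [0.2, -0.7, -2.1]
finger_gap: 7.3
finger_force: 50.0
```

Emit:
send_rows --series '[[[0, 0, 0], 0, 1], [[0, 0, 0], 0, 1]]'

```text
clock: 10.85
eef_pos: [554.1, -30.3, 278.4]
eef_rot: [3.141, 0.001, 2.878]
wrist_force: [-0.4, -0.6, -2.1]
finger_gap: 7.8
finger_force: 50.0
```

```bash
cat >> h.py <<'E'
S=np.array([625.6,-50.6]);a=np.radians(-15.13);ex=np.array([np.cos(a),np.sin(a)]);ey=np.array([-np.sin(a),np.cos(a)])
def st():
    s=read_state();q=s["eef_pos"][:2]-S;f=s["wrist_force"]
    print("t",s["clock"],s["eef_pos"].round(1),"yaw",np.degrees(s["eef_rot"][2]).round(2)-180,"rx",(q@ex).round(1),"ry",(q@ey).round(1),"cz",(s["eef_pos"][2]-168.4+58-130).round(1),"f",(f[:2]@ex).round(1),(f[:2]@ey).round(1),f[2].round(1),"gap",s["finger_gap"].round(1))
E
python3 - <<'E'
from h import *
st()
p=camera("scene");im=p["color"]
cv2.imwrite("pics/g.png",cv2.resize(im[130:290,230:430],None,fx=4,fy=3.75,interpolation=cv2.INTER_CUBIC))
print(wp("claws",p),wp("slots",p),wp("shelf",p))
E
```

```text
Traceback (most recent call last):
  File "h.py", line 17, in st
    print("t",s["clock"],s["eef_pos"].round(1),"yaw",np.degrees(s["eef_rot"][2]).round(2)-180,"rx",(q@ex).round(1),"ry",(q@ey).round(1),"cz",(s["eef_pos"][2]-168.4+58-130).round(1),"f",(f[:2]@ex).round(1),(f[:2]@ey).round(1),f[2].round(1),"gap",s["finger_gap"].round(1))
                                                                                                                                                                                                                                                     ^^^^^^^^^^^^^^^^^^^^^
AttributeError: 'float' object has no attribute 'round'
```

```bash
sed -i 's/s\["finger_gap"\].round(1)/round(s["finger_gap"],1)/' h.py
python3 - <<'E'
from h import *
st()
p=camera("scene");im=p["color"]
cv2.imwrite("pics/g.png",cv2.resize(im[130:290,230:430],None,fx=4,fy=3.75,interpolation=cv2.INTER_CUBIC))
print(wp("claws",p),wp("slots",p),wp("shelf",p))
E
```

```text
t 10.85 [554.1 -30.3 278.4] yaw -15.080000000000013 rx -74.3 ry 0.9 cz 38.0 f -0.2 -0.6 -2.1 gap 7.8
[(0.83, array([591.1, -36.7, 170.5]))] [(0.65, array([624.6, -47.7, 130. ]))] [(0.91, array([588.7, -35.6, 113.7])), (0.24, array([595. , -39.5, 113.1]))]
```

View pics/g.png

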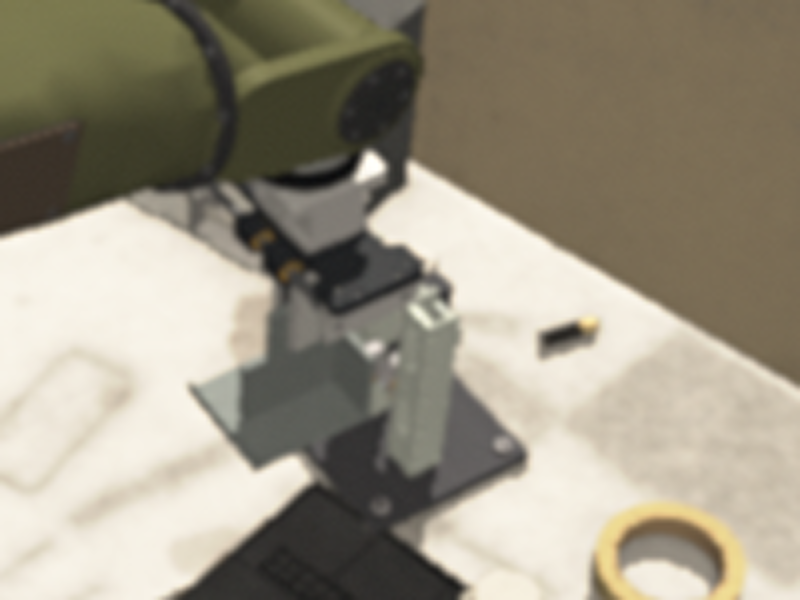

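The scene view shows the shelf in front of the uprights at (370,400), level. The network's claws-slots difference gives 35 mm of gap and +1 to +2 mm in y, so I'll correct -1 mm and advance carefully.

Emit:
send_rows --series '[[[2.8, -1.8, 0], 0, 1], [[5.8, -1.6, 0], 0, 1], [[5.8, -1.6, 0], 0, 1], [[2.9, -0.8, 0], 0, 1], [[0, 0, 0], 0, 1]]'

```text
clock: 11.55
eef_pos: [571.6, -36.2, 277.4]
eef_rot: [-3.142, -0.0, 2.878]
wrist_force: [0.9, 0.5, -4.4]
finger_gap: 7.6
finger_force: 50.0
```

Run:
```python
from h import *
st()
```

```text
t 11.55 [571.6 -36.2 277.4] yaw -15.090000000000003 rx -55.9 ry -0.2 cz 37.0 f 0.8 0.7 -4.4 gap 7.6
```

Emit:
send_rows --series '[[[1.9, -0.5, 0], 0, 1], [[1.9, -0.5, 0], 0, 1], [[1.9, -0.5, 0], 0, 1], [[0, 0, 0], 0, 1]]'

```text
clock: 11.95
eef_pos: [577.1, -37.7, 277.6]
eef_rot: [3.142, 0.0, 2.878]
wrist_force: [-0.4, 0.1, -3.2]
finger_gap: 7.9
finger_force: 50.0
```

Emit:
send_rows --series '[[[1.9, -0.5, 0], 0, 1], [[1.9, -0.5, 0], 0, 1], [[0, 0, 0], 0, 1]]'

```text
clock: 12.25
eef_pos: [580.9, -38.7, 277.6]
eef_rot: [3.142, 0.0, 2.878]
wrist_force: [-0.3, 0.2, -2.8]
finger_gap: 7.8
finger_force: 50.0
```

Run:
```python
from h import *
st()
```

```text
t 12.25 [580.9 -38.7 277.6] yaw -15.080000000000013 rx -46.2 ry -0.2 cz 37.2 f -0.4 0.2 -2.8 gap 7.8
```

Emit:
send_rows --series '[[[1.0, -0.3, 0], 0, 1], [[1.0, -0.25, 0], 0, 1], [[0, 0, 0], 0, 1]]'

```text
clock: 12.55
eef_pos: [582.8, -39.2, 277.7]
eef_rot: [-3.142, 0.0, 2.878]
wrist_force: [-0.3, 0.7, -3.5]
finger_gap: 7.9
finger_force: 50.0
```

Emit:
send_rows --series '[[[1.0, -0.3, 0], 0, 1], [[1.0, -0.25, 0], 0, 1], [[0, 0, 0], 0, 1]]'

```text
clock: 12.85
eef_pos: [584.8, -39.8, 277.6]
eef_rot: [3.142, 0.0, 2.878]
wrist_force: [-0.3, 0.6, -3.5]
finger_gap: 7.9
finger_force: 50.0
```

Emit:
send_rows --series '[[[1.0, -0.3, 0], 0, 1], [[1.0, -0.25, 0], 0, 1], [[0, 0, 0], 0, 1]]'

```text
clock: 13.15
eef_pos: [586.8, -40.3, 277.7]
eef_rot: [3.142, 0.0, 2.878]
wrist_force: [-0.2, 0.1, -2.8]
finger_gap: 7.8
finger_force: 50.0
```

Emit:
send_rows --series '[[[1.0, -0.3, 0], 0, 1], [[1.0, -0.25, 0], 0, 1], [[0, 0, 0], 0, 1]]'

```text
clock: 13.45
eef_pos: [588.8, -40.9, 277.6]
eef_rot: [-3.142, -0.0, 2.878]
wrist_force: [0.4, 0.1, -2.4]
finger_gap: 7.7
finger_force: 50.0
```

Emit:
send_rows --series '[[[1.0, -0.3, 0], 0, 1], [[1.0, -0.25, 0], 0, 1], [[0, 0, 0], 0, 1]]'

```text
clock: 13.75
eef_pos: [590.8, -41.4, 277.6]
eef_rot: [3.142, 0.0, 2.878]
wrist_force: [0.4, 0.0, -2.9]
finger_gap: 7.8
finger_force: 50.0
```

Emit:
send_rows --series '[[[1.0, -0.3, 0], 0, 1], [[0, 0, 0], 0, 1]]'

```text
clock: 13.95
eef_pos: [591.5, -41.5, 277.6]
eef_rot: [3.142, -0.001, 2.878]
wrist_force: [-4.1, 1.3, -1.3]
finger_gap: 8.3
finger_force: 50.0
```

Emit:
send_rows --series '[[[1.0, -0.25, 0], 0, 1], [[0, 0, 0], 0, 1]]'

```text
clock: 14.15
eef_pos: [591.9, -41.6, 277.7]
eef_rot: [-3.141, -0.004, 2.879]
wrist_force: [-12.3, 4.2, 3.7]
finger_gap: 7.7
finger_force: 50.0
```

Firm contact across the whole back at rx≈-35 (force normal to the face, no side force), matching the estimated 35 mm offset, so the claws are in. I'll ease off a little and start down.

Emit:
send_rows --series '[[[-0.9, 0.25, 0], 0, 1], [[0, 0, -2], 0, 1], [[0, 0, -2], 0, 1], [[0, 0, -2], 0, 1], [[0, 0, -2], 0, 1], [[0, 0, 0], 0, 1]]'

```text
clock: 14.75
eef_pos: [591.6, -41.6, 269.3]
eef_rot: [-3.142, -0.001, 2.878]
wrist_force: [-4.4, 1.4, -3.7]
finger_gap: 7.5
finger_force: 50.0
```

Run:
```python
from h import *
st()
p=camera("scene")
print(wp("claws",p),wp("slots",p),wp("shelf",p))
```

```text
t 14.75 [591.6 -41.6 269.3] yaw -15.080000000000013 rx -35.2 ry -0.2 cz 28.9 f -4.6 0.2 -3.7 gap 7.5
[(0.57, array([630.2, -46.1, 165. ])), (0.55, array([597.9, -39.4, 197.3]))] [(0.84, array([627.9, -55. , 129.1]))] [(0.78, array([627.3, -49.7, 102.6]))]
```

Emit:
send_rows --series '[[[0, 0, -1], 0, 1], [[0, 0, -1], 0, 1], [[0, 0, -1], 0, 1], [[0, 0, 0], 0, 1]]'

```text
clock: 15.35
eef_pos: [591.6, -41.6, 266.8]
eef_rot: [3.142, -0.001, 2.878]
wrist_force: [-7.9, 1.8, 0.0]
finger_gap: 7.9
finger_force: 50.0
```

Emit:
send_rows --series '[[[0, 0, -1], 0, 1], [[0, 0, 0], 0, 1]]'

```text
clock: 15.55
eef_pos: [591.6, -41.5, 265.8]
eef_rot: [3.142, -0.001, 2.878]
wrist_force: [-7.2, 2.7, -0.4]
finger_gap: 7.7
finger_force: 50.0
```

Emit:
send_rows --series '[[[0, 0, -1], 0, 1], [[0, 0, 0], 0, 1]]'

```text
clock: 15.75
eef_pos: [591.6, -41.5, 264.8]
eef_rot: [-3.142, -0.001, 2.878]
wrist_force: [-7.6, 2.1, 0.7]
finger_gap: 8.0
finger_force: 50.0
```

Emit:
send_rows --series '[[[-0.6, 0.16, -1], 0, 1], [[0, 0, 0], 0, 1]]'

```text
clock: 15.95
eef_pos: [591.3, -41.5, 263.7]
eef_rot: [3.142, 0.001, 2.878]
wrist_force: [-1.9, 0.4, -2.8]
finger_gap: 7.7
finger_force: 50.0
```

Emit:
send_rows --series '[[[0, 0, -1], 0, 1], [[0, 0, 0], 0, 1]]'

```text
clock: 16.15
eef_pos: [591.3, -41.5, 263.2]
eef_rot: [3.141, 0.001, 2.878]
wrist_force: [-4.8, 1.0, 2.0]
finger_gap: 8.0
finger_force: 50.0
```

Emit:
send_rows --series '[[[0, 0, -1], 0, 1], [[0, 0, 0], 0, 1]]'

```text
clock: 16.35
eef_pos: [591.3, -41.5, 262.2]
eef_rot: [3.141, 0.001, 2.878]
wrist_force: [-3.9, 2.3, 0.6]
finger_gap: 7.4
finger_force: 50.0
```

Emit:
send_rows --series '[[[0, 0, -1], 0, 1], [[0, 0, 0], 0, 1]]'

```text
clock: 16.55
eef_pos: [591.3, -41.5, 260.6]
eef_rot: [3.142, 0.0, 2.878]
wrist_force: [-3.0, 1.5, 1.3]
finger_gap: 8.0
finger_force: 50.0
```

Emit:
send_rows --series '[[[0, 0, -1], 0, 1], [[0, 0, 0], 0, 1]]'

```text
clock: 16.75
eef_pos: [591.3, -41.6, 259.5]
eef_rot: [-3.142, 0.0, 2.878]
wrist_force: [-2.7, 0.6, 0.8]
finger_gap: 7.7
finger_force: 50.0
```

Emit:
send_rows --series '[[[0, 0, -1], 0, 1], [[0, 0, 0], 0, 1]]'

```text
clock: 16.95
eef_pos: [591.3, -41.5, 258.5]
eef_rot: [-3.142, 0.0, 2.878]
wrist_force: [-2.6, 0.4, 0.3]
finger_gap: 7.6
finger_force: 50.0
```

Emit:
send_rows --series '[[[0, 0, -1], 0, 1], [[0, 0, 0], 0, 1]]'

```text
clock: 17.15
eef_pos: [591.3, -41.5, 257.5]
eef_rot: [-3.142, 0.0, 2.878]
wrist_force: [-0.9, 0.1, 0.9]
finger_gap: 8.0
finger_force: 50.0
```

Run:
```python
from h import *
st(); print(read_state()["moment"])
```

```text
t 17.15 [591.3 -41.5 257.5] yaw -15.080000000000013 rx -35.5 ry -0.2 cz 17.1 f -0.9 -0.1 0.9 gap 8.0
[0.0541527  0.38902163 0.00534374]
```

Emit:
send_rows --series '[[[0, 0, -1], 0, 1], [[0, 0, 0], 0, 1]]'

```text
clock: 17.35
eef_pos: [591.2, -41.5, 256.5]
eef_rot: [-3.142, -0.0, 2.878]
wrist_force: [-3.2, 0.5, 1.6]
finger_gap: 7.7
finger_force: 50.0
```

Emit:
send_rows --series '[[[0, 0, -1], 0, 1], [[0, 0, 0], 0, 1]]'

```text
clock: 17.55
eef_pos: [591.2, -41.5, 255.5]
eef_rot: [-3.142, -0.0, 2.878]
wrist_force: [-2.4, 0.2, 1.0]
finger_gap: 7.4
finger_force: 50.0
```

Run:
```python
from h import *
st(); print(read_state()["moment"])
p=camera("scene")
print(wp("claws",p),wp("slots",p),wp("shelf",p),wp("divider",p))
```

```text
t 17.55 [591.2 -41.5 255.5] yaw -15.080000000000013 rx -35.6 ry -0.2 cz 15.1 f -2.4 -0.5 1.0 gap 7.4
[ 0.12635656  0.4540734  -0.0108062 ]
[(0.66, array([628.5, -48.7, 149.7]))] [(0.96, array([629.8, -51.5, 132.3])), (0.48, array([597.8, -43.6, 180.8]))] [(0.84, array([626.4, -48.6,  88.1]))] [(0.6, array([595.8, -42.2, 179.2]))]
```

No slip: the network puts the underside at 88.1 and the hand implies 87.1. There's a steady light friction of about 4 N, so I'll continue down.

Emit:
send_rows --series '[[[0, 0, -1], 0, 1], [[0, 0, 0], 0, 1]]'

```text
clock: 18.0
eef_pos: [591.2, -41.5, 254.6]
eef_rot: [-3.142, 0.0, 2.878]
wrist_force: [-2.9, 1.1, 1.6]
finger_gap: 7.8
finger_force: 50.0
```

Emit:
send_rows --series '[[[0, 0, -1], 0, 1], [[0, 0, 0], 0, 1]]'

```text
clock: 18.2
eef_pos: [591.3, -41.5, 253.7]
eef_rot: [3.142, 0.0, 2.878]
wrist_force: [-1.9, 1.4, 4.4]
finger_gap: 7.8
finger_force: 50.0
```

Emit:
send_rows --series '[[[0, 0, -1], 0, 1], [[0, 0, 0], 0, 1]]'

```text
clock: 18.4
eef_pos: [591.3, -41.5, 252.8]
eef_rot: [3.142, 0.0, 2.878]
wrist_force: [-4.2, 1.1, 4.4]
finger_gap: 7.9
finger_force: 50.0
```

Emit:
send_rows --series '[[[0, 0, -0.5], 0, 1], [[0, 0, 0], 0, 1]]'

```text
clock: 18.6
eef_pos: [591.3, -41.5, 252.2]
eef_rot: [3.142, 0.0, 2.878]
wrist_force: [-3.7, 0.7, 3.5]
finger_gap: 7.9
finger_force: 50.0
```

Emit:
send_rows --series '[[[0, 0, -1], 0, 1], [[0, 0, 0], 0, 1]]'

```text
clock: 18.8
eef_pos: [591.3, -41.5, 250.9]
eef_rot: [-3.142, 0.0, 2.878]
wrist_force: [-1.6, -0.2, 2.8]
finger_gap: 7.6
finger_force: 50.0
```

Emit:
send_rows --series '[[[0, 0, -0.5], 0, 1], [[0, 0, 0], 0, 1]]'

```text
clock: 19.0
eef_pos: [591.3, -41.5, 250.4]
eef_rot: [-3.142, -0.0, 2.878]
wrist_force: [-1.2, 1.0, 2.0]
finger_gap: 7.7
finger_force: 50.0
```

Emit:
send_rows --series '[[[0, 0, -0.7], 0, 1], [[0, 0, 0], 0, 1]]'

```text
clock: 19.2
eef_pos: [591.3, -41.5, 249.9]
eef_rot: [3.142, 0.0, 2.878]
wrist_force: [-1.4, 0.9, 2.5]
finger_gap: 7.6
finger_force: 50.0
```

Emit:
send_rows --series '[[[0, 0, -0.5], 0, 1], [[0, 0, 0], 0, 1]]'

```text
clock: 19.4
eef_pos: [591.3, -41.5, 249.6]
eef_rot: [3.142, 0.0, 2.878]
wrist_force: [-2.4, 0.8, 4.7]
finger_gap: 7.7
finger_force: 50.0
```

Emit:
send_rows --series '[[[0, 0, -0.5], 0, 1], [[0, 0, 0], 0, 1]]'

```text
clock: 19.6
eef_pos: [591.3, -41.5, 249.0]
eef_rot: [-3.142, 0.0, 2.878]
wrist_force: [-2.2, 0.4, 4.2]
finger_gap: 7.9
finger_force: 50.0
```

Emit:
send_rows --series '[[[0, 0, -0.5], 0, 1], [[0, 0, 0], 0, 1]]'

```text
clock: 19.8
eef_pos: [591.3, -41.5, 248.5]
eef_rot: [-3.142, 0.0, 2.878]
wrist_force: [-2.6, 0.6, 4.7]
finger_gap: 7.8
finger_force: 50.0
```

Emit:
send_rows --series '[[[0, 0, -0.5], 0, 1], [[0, 0, 0], 0, 1]]'

```text
clock: 20.0
eef_pos: [591.3, -41.5, 247.9]
eef_rot: [3.142, 0.0, 2.878]
wrist_force: [-0.7, 0.8, 5.0]
finger_gap: 7.5
finger_force: 50.0
```

Emit:
send_rows --series '[[[0, 0, -0.5], 0, 1], [[0, 0, 0], 0, 1]]'

```text
clock: 20.2
eef_pos: [591.3, -41.5, 247.9]
eef_rot: [3.142, 0.0, 2.878]
wrist_force: [-4.4, 0.7, 7.3]
finger_gap: 7.9
finger_force: 50.0
```

Emit:
send_rows --series '[[[0, 0, -0.5], 0, 1], [[0, 0, 0], 0, 1]]'

```text
clock: 20.4
eef_pos: [591.3, -41.5, 247.8]
eef_rot: [3.142, 0.001, 2.878]
wrist_force: [-5.6, 1.8, 12.4]
finger_gap: 7.4
finger_force: 50.0
```

Hard stop at cz 7.4. The pins began at about 13.3, which is 6 mm above it, so this should be the ledge. I'll raise gently to test whether the catch holds.

Emit:
send_rows --series '[[[0, 0, -0.2], 0, 1], [[0, 0, 0], 0, 1], [[0, 0, 1], 0, 1], [[0, 0, 1], 0, 1], [[0, 0, 0], 0, 1]]'

```text
clock: 20.9
eef_pos: [591.3, -41.5, 248.8]
eef_rot: [3.142, 0.0, 2.878]
wrist_force: [-1.8, 0.7, 5.2]
finger_gap: 7.7
finger_force: 50.0
```

Emit:
send_rows --series '[[[0, 0, 0.6], 0, 1], [[0, 0, 0], 0, 1]]'

```text
clock: 21.1
eef_pos: [591.3, -41.5, 249.3]
eef_rot: [-3.142, -0.0, 2.878]
wrist_force: [-1.1, -0.6, 5.3]
finger_gap: 7.6
finger_force: 50.0
```

Emit:
send_rows --series '[[[0, 0, 0.6], 0, 1], [[0, 0, 0], 0, 1]]'

```text
clock: 21.3
eef_pos: [591.3, -41.5, 249.9]
eef_rot: [-3.142, -0.0, 2.878]
wrist_force: [-0.9, 0.3, 3.6]
finger_gap: 7.8
finger_force: 50.0
```

Emit:
send_rows --series '[[[0, 0, 0.6], 0, 1], [[0, 0, 0], 0, 1]]'

```text
clock: 21.5
eef_pos: [591.2, -41.5, 250.0]
eef_rot: [-3.142, -0.0, 2.878]
wrist_force: [1.9, 0.8, -2.7]
finger_gap: 7.8
finger_force: 50.0
```

Emit:
send_rows --series '[[[0, 0, 0.6], 0, 1], [[0, 0, 0], 0, 1]]'

```text
clock: 21.7
eef_pos: [591.2, -41.5, 250.1]
eef_rot: [-3.141, -0.001, 2.878]
wrist_force: [5.5, -1.7, -10.1]
finger_gap: 8.3
finger_force: 50.0
```

The catch holds: upward travel is blocked at cz 9.6, 2 mm above the ledge. I'll unload, open and withdraw upwards.

Emit:
send_rows --series '[[[0, 0, -0.8], 0, 1], [[0, 0, 0], 0, 0.8], [[0, 0, 0], 0, 0.5], [[0, 0, 0], 0, 0.2], [[0, 0, 0], 0, 0.2], [[0, 0, 0], 0, 0.2], [[0, 0, 0], 0, 0.2], [[0, 0, 0], 0, 0.2]]'

```text
clock: 22.5
eef_pos: [591.2, -41.5, 250.4]
eef_rot: [3.142, 0.0, 2.878]
wrist_force: [-0.5, 0.9, 0.7]
finger_gap: 37.4
finger_force: 0.0
```

Emit:
send_rows --series '[[[0, 0, 5], 0, 0.2], [[0, 0, 10], 0, 0.2], [[0, 0, 20], 0, 0.2], [[0, 0, 25], 0, 0.2], [[0, 0, 25], 0, 0.2], [[0, 0, 25], 0, 0.2], [[-20, 5, 20], 0, 0.2], [[-30, 8, 10], 0, 0.2], [[-30, 8, 0], 0, 0.2], [[-20, 0, 0], 0, 0.2], [[0, 0, 0], 0, 0.2]]'

```text
clock: 23.6
eef_pos: [489.7, -20.3, 392.1]
eef_rot: [3.141, 0.002, 2.879]
wrist_force: [-0.5, -0.5, -0.3]
finger_gap: 37.3
finger_force: 0.0
```

Run:
```python
from h import *
st()
p=camera("scene");print(wp("claws",p),wp("slots",p),wp("shelf",p))
w=camera("wrist");print(wp("claws",w),wp("slots",w),wp("shelf",w),wp("white_tub",p),wp("tape_1",p))
im=p["color"]
cv2.imwrite("pics/i.png",np.hstack([cv2.resize(im[150:290,260:400],(400,400),interpolation=cv2.INTER_CUBIC),cv2.resize(w["color"][0:300,130:430],(400,400))]))
```

```text
t 23.6 [489.7 -20.3 392.1] yaw -15.069999999999993 rx -139.1 ry -6.2 cz 151.7 f -0.4 -0.7 -0.3 gap 37.3
[(0.91, array([627. , -47.5, 142.2]))] [(0.64, array([627.2, -53.3, 130.2]))] [(0.89, array([626.4, -50.2,  80.9]))]
[(0.87, array([626.5, -47.5, 142. ]))] [] [(0.65, array([625.1, -47. ,  79.7]))] [(0.94, array([ 518. , -243.8,    6.3]))] [(0.79, array([ 676.9, -281.4,    2.7])), (0.22, array([625.6, -49.5,  80.6]))]
```

View pics/i.png

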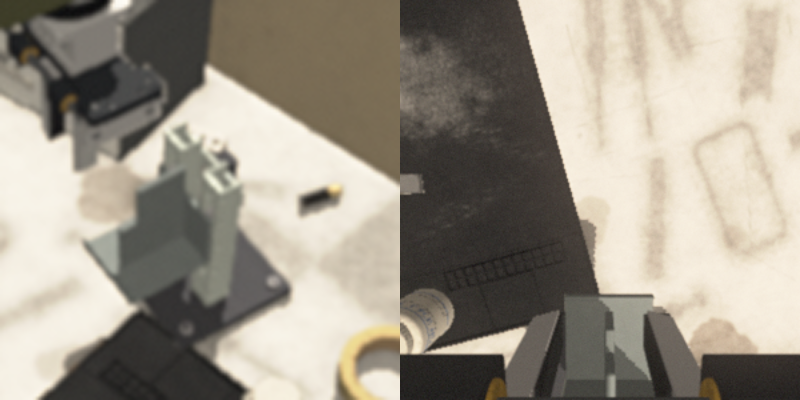

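The left view shows the shelf hanging level against the uprights at (160,230), with the gripper clear. The claws point sits at z≈142, about 11 mm above the slots' bottom edge and within the locked range. Handing in.

```bash
python3 -c "
from cell import *
print(sign_off())"
```

```text
the job is handed in; nothing more can be done
None
```

The shelf is hung by both claws in the upper slots and locked: a gentle upward pull was blocked 2 mm above the ledge. The gripper has let go and is clear, and the job was handed in after about 24 s of the 61 s; no verdict came back.

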